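Pack the last two sugar pots into the round tin

ROBOT

A 6-joint arm with a two-finger parallel gripper is mounted at the origin on a cart in front of the work surface, level with it; the furniture and walls round the work are solid. World frame = base frame: x ahead of the robot, y to its left, z up, the work surface at z = 0. Lengths are in m, angles in rad, forces in N, time in s.
With the tool pointing down it reaches from about 0.3 to 0.95 m from the base axis. Payload 3.1 kg.
Tool frame: the origin (TCP) lies on the centre line of the jaws, within the pads' length; the fingertips stand 17 mm ahead of it and the grasp point (between the pads) lies 2 mm behind it; z points along the fingers, y is the line along which they close (so a half turn about z gives the same grasp; the last joint's range is limited). The gripper opens to 85 mm and grips with 20 to 120 N. Pads are 22 mm wide; open, the fingers measure 114 mm over their backs; the gripper's body (76 mm by 85 mm) begins 54 mm behind the grasp point. The pads swing forward as they close: fully open they stand 13 mm farther back than shut.
Start: joints at [1.229, 0.308, 1.634, -0, 1.2, -0.07], TCP at [0.168, 0.602, 0.248] pointing down, gripper open.
Joint ranges: [-3.06, 3.06], [-0.79, 1.96], [0.05, 2.63], [-1.19, 4.34], [0.05, 2.64], [-2.94, 2.94]. Speed limits (rad/s): [2.79, 2.79, 3.14, 3.14, 3.14, 3.14].

INTERFACE

Orientations are given as [roll, pitch, yaw] about the fixed x, y, z axes, in that order (R = Rz(yaw) Ry(pitch) Rx(roll)).
In Python, from bench import observe, grab_frame, sign_off gives the robot as it stands. The module is installed in compiled form; this text tells all that it offers.
- The arm moves only by the tool apply_moves, never from a script. Its argument "steps" is one flat list of numbers, 5 for each row, row after row: the closure, from 0 (fully open) to 1 (shut), then the shift along the tool's x, y, z in mm, then the turn about the tool's z in degrees. A call has 1 to 20 rows; each row is the pose to reach, as a shift and turn from the pose commanded when the call began, along the tool's axes at that moment; what a row does not reach only later rows make up. A row lasts 1/10 s, in which the tool goes at most 50 mm and 8.59 degrees, less where a joint would pass 70% of its speed; a pose out of reach is approached as far as the arm can. A call with a gripper value outside its range is refused whole. The fingers move at their own pace and stop on an object; the grip force is fixed at half the most. Time passes only in rows, so rows that repeat a pose let the fingers close. It gives the time, the measured TCP pose, the force, the opening and the grip force at its end, in the units of the state.
- observe(): the state, without advancing time (a new reading comes with each control period).
- grab_frame(name): name is "scene" or "top" or "wrist"; returns a dict with "color" (480x640x3 uint8, red, green, blue), "fov_y" (degrees; the focal length in pixels is half the picture's height over the tangent of half this angle, whatever the lens; pixels are square), "cx", "cy" (the principal point, pixels), "k1" (the pictures are not rectified: a ray, as slopes to the right and down, at radius r is drawn at 1 + k1 r^2 times it, then the intrinsics apply), "view" (4x4, takes a point from world to camera coordinates). Camera axes: x right, y up, looking along -z (the intrinsics and any distortion apply to the point x, -y, -z); pixel columns grow to the right and rows downward; lengths in m; the calibration is good to about 2 mm. A picture is of the moment at which its call begins. There is no depth.
- sign_off(): hands the job in; it is judged then, once.
The state is a dict: "time": time; "qpos": joint angles; "dq": joint speeds; "joint_efforts": joint torques, N m; "eef_pos": TCP position; "ee_rot": TCP orientation; "wrist_force": force on the tool from outside, world axes, zero at the start; "moment": the same for the moment, N m; "grip_width": finger opening in m; "grip_force": force on a finger pad.
Only numpy, scipy, OpenCV 4.12 (cv2) and the standard library are available. Lean on these libraries where they do the work, as an engineer would, in place of code of your own. Each camera call takes 0.05 s, during which the arm holds its last target. There are 200 camera calls.

TASK

Pack the two sugar pots that are still on the worktop into the round tin with the other five, close together in one layer, one pot in the middle and six round it. Set them down gently rather than dropping them; at the end all seven must stand upright and flat on the tin's floor, none perched on another or on the rim.

Things in the scene. Friction and masses are not known exactly. Their poses are not given: they have to be found in the camera images.
- tin: Round open dark steel tin, fixed: inner diameter 207 mm at the floor, 220 at the rim, floor 4 mm thick, rim 31 mm high. Origin: centre of its underside; z up. Holds seven pots: one in the middle, six round it. Five start in it, about 71 mm from its axis at 60, 120, 180, 240, 300 degrees anticlockwise from its own x axis. Free: the middle, and 70 mm out along its +x axis. Play between pots is about 5 mm.
- pot_a_mid (a point): Pale metal sugar pot, 67 mm high: round belly 66 mm across at 24 mm up, base tapering to 45 mm, fixed lid whose top is 46 mm up, and a central round knob 15 mm across from 58 to 64 mm up (thin stem below). 0.17 to 0.28 kg. The point is its centre, 33.5 mm above its underside; z up along its axis. One of the two still on the worktop.
- pot_b_mid (a point): Pale metal sugar pot, 67 mm high: round belly 66 mm across at 24 mm up, base tapering to 45 mm, fixed lid whose top is 46 mm up, and a central round knob 15 mm across from 58 to 64 mm up (thin stem below). 0.17 to 0.28 kg. The point is its centre, 33.5 mm above its underside; z up along its axis. One of the two still on the worktop.
- pot_c_mid (a point): One of the five sugar pots already in the tin (same shape, 66 mm across, 67 mm high, knob on top), loose, standing on the tin's floor near the wall. The point is its centre, 33.5 mm above its underside; z up.
- pot_d_mid (a point): One of the five sugar pots already in the tin (same shape, 66 mm across, 67 mm high, knob on top), loose, standing on the tin's floor near the wall. The point is its centre, 33.5 mm above its underside; z up.
- pot_e_mid (a point): One of the five sugar pots already in the tin (same shape, 66 mm across, 67 mm high, knob on top), loose, standing on the tin's floor near the wall. The point is its centre, 33.5 mm above its underside; z up.
- pot_f_mid (a point): One of the five sugar pots already in the tin (same shape, 66 mm across, 67 mm high, knob on top), loose, standing on the tin's floor near the wall. The point is its centre, 33.5 mm above its underside; z up.
- pot_g_mid (a point): One of the five sugar pots already in the tin (same shape, 66 mm across, 67 mm high, knob on top), loose, standing on the tin's floor near the wall. The point is its centre, 33.5 mm above its underside; z up.
There are look-alikes about, which are no part of the job. What is shaped like the part that bears pot_g_mid but red is not meant.

How it is judged:
By the outcome, as a careful person would: the job done as asked, in the order asked, and still so for the second after the job is handed in, with the robot touching nothing.
It also fails if it takes over 51 s, if anything falls off the work surface, if the arm or the gripper's body presses on something with over 40 N, if the wrist force passes 120 N, or if a joint passes its speed limit or range.

## Working session

There is one attempt and no reset: what is moved stays moved. The work goes in short steps, Python scripts to look and compute and a tool call to move; the robot and the scene stay as the last step left them, time stands still between calls to the robot, and variables do not carry over. Pictures are saved under pics/ and viewed, at most 10 in all, crops included, and the job is handed in when it is done.

Besides the shell and the picture viewer there is one more tool, called after "Request:" as name(argument=value, ...) on one line, values as JSON. apply_moves: Moves the arm, as the interface text tells. Its arguments: {"type":"object","properties":{"steps":{"type":"array","items":{"type":"number"}}},"required":["steps"]}

```bash
mkdir -p pics; python3 - <<'E'
from bench import observe, grab_frame
import cv2, numpy as np
s=observe(); print({k:np.round(v,4).tolist() for k,v in s.items()})
for n in("scene","top","wrist"):
    f=grab_frame(n); cv2.imwrite(f"pics/{n}0.png",f["color"][...,::-1]); np.save(f"pics/{n}0.npy",f,allow_pickle=True)
    print(n,f["fov_y"],f["cx"],f["cy"],f["k1"]); print(np.round(f["view"],4).tolist())
E
```

```text
{'time': 0.0, 'qpos': [1.2293, 0.309, 1.6352, -0.0, 1.1997, -0.0697], 'dq': [-0.0003, -0.0006, 0.0007, -0.0004, 0.0015, -0.0004], 'joint_efforts': [0.0005, -41.527, -27.6656, -0.0001, 0.0105, 0.0], 'eef_pos': [0.1676, 0.6013, 0.247], 'ee_rot': [-3.1393, -0.0002, 2.8698], 'wrist_force': [-0.412, 0.0355, -0.4924], 'moment': [0.0044, -0.0218, -0.0491], 'grip_force': 0.0, 'grip_width': 0.0855}
scene 47.073899598756654 322.412935702934 245.3958586397432 -0.08479258648517318
[[0.8372, -0.5468, 0.0122, -0.3906], [0.3781, 0.5947, 0.7095, -0.3146], [-0.3952, -0.5894, 0.7046, -1.0218], [0.0, 0.0, 0.0, 1.0]]
top 45.92425044595981 320.9570403161142 245.7919810658643 -0.09910740875534334
[[0.0119, -0.9999, 0.0122, 0.0971], [0.9924, 0.0133, 0.1224, -0.5112], [-0.1225, 0.0107, 0.9924, -1.5183], [0.0, 0.0, 0.0, 1.0]]
wrist 64.50343932037237 316.5287392580484 243.29176957113106 -0.011895784234361544
[[0.2675, 0.9635, -0.0016, -0.6243], [-0.9244, 0.2562, -0.2825, 0.0363], [-0.2718, 0.0771, 0.9593, -0.3778], [0.0, 0.0, 0.0, 1.0]]
```

View pics/top0.png

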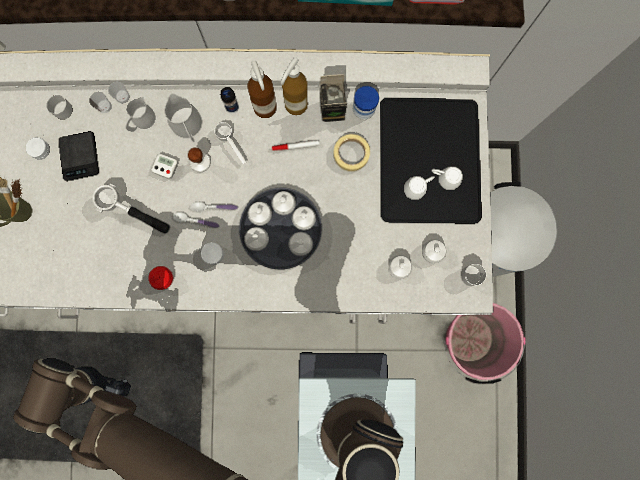

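View pics/scene0.png

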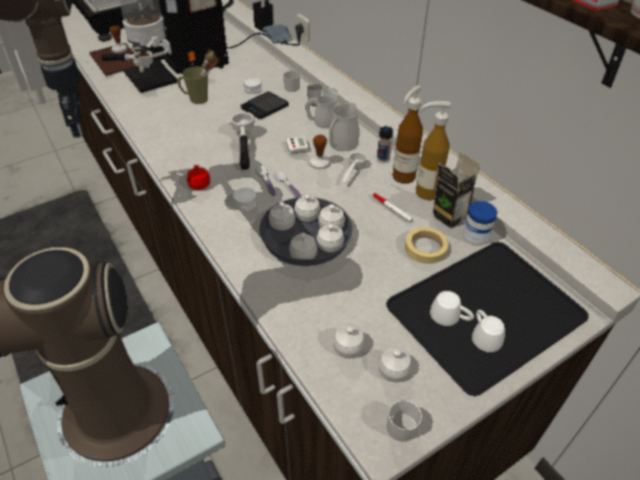

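The top view shows the tin centred near (281,226) with five pots and its gap near (278,255). The two loose pots are at about (400,266) and (434,250), and the look-alikes are the red pot at (160,278) and the sieve and cups. The scene view agrees, with the loose pots at (349,340) and (396,362).

```bash
cat > h.py <<'E'
import numpy as np, cv2
def K(f):
    fl=240/np.tan(np.radians(f["fov_y"])/2)
    return np.array([[fl,0,f["cx"]],[0,fl,f["cy"]],[0,0,1]]), np.array([f["k1"],0,0,0.])
F=np.diag([1.,-1,-1])
def ray(f,uv):
    k,d=K(f); p=cv2.undistortPoints(np.array([[uv]],float),k,d)[0,0]
    V=f["view"]; R=V[:3,:3]; c=-R.T@V[:3,3]
    return c, R.T@(F@np.array([p[0],p[1],1]))
def onz(f,uv,z):
    c,r=ray(f,uv); return c+r*(z-c[2])/r[2]
def proj(f,P):
    k,d=K(f); V=f["view"]; P=np.atleast_2d(P)
    Q=(F@(V[:3,:3]@P.T+V[:3,3:])).T
    return cv2.projectPoints(Q.reshape(-1,1,3),np.zeros(3),np.zeros(3),k,d)[0][:,0]
def tri(obs):
    A=np.zeros((3,3)); b=np.zeros(3)
    for f,uv in obs:
        c,r=ray(f,uv); r=r/np.linalg.norm(r); M=np.eye(3)-np.outer(r,r); A+=M; b+=M@c
    return np.linalg.solve(A,b)
E
python3 - <<'E'
from h import *
f=np.load("pics/top0.npy",allow_pickle=True).item(); s=np.load("pics/scene0.npy",allow_pickle=True).item(); w=np.load("pics/wrist0.npy",allow_pickle=True).item()
print("camW",-w["view"][:3,:3].T@w["view"][:3,3])
for n,uv in dict(a=(400,266),b=(434,250)).items(): print(n,onz(f,uv,.035))
print("tin",onz(f,(281,226),.031))
for uv in((260,212),(283,203),(304,217),(301,244),(256,239)): print(onz(f,uv,.05))
print(tri([(f,(400,266)),(s,(349,340))]),tri([(f,(434,250)),(s,(396,362))]))
# dark-tin contour
g=cv2.cvtColor(f["color"],cv2.COLOR_RGB2GRAY)
c=f["color"][185:285,230:445][...,::-1]
cv2.imwrite("pics/topc.png",cv2.resize(c,None,fx=3.7,fy=3.7,interpolation=cv2.INTER_CUBIC))
E
```

```text
camW [0.09785195 0.62137573 0.37164774]
a [ 0.45680752 -0.11248465  0.035     ]
b [ 0.50194226 -0.2065335   0.035     ]
tin [0.56317669 0.21392461 0.031     ]
[0.59797168 0.27074679 0.05      ]
[0.62371552 0.20866393 0.05      ]
[0.58576914 0.15079495 0.05      ]
[0.51170912 0.15773194 0.05      ]
[0.52370441 0.27965944 0.05      ]
[ 0.45724149 -0.11388423  0.02383215] [ 0.50305363 -0.20843748  0.02628303]
```

View pics/topc.png

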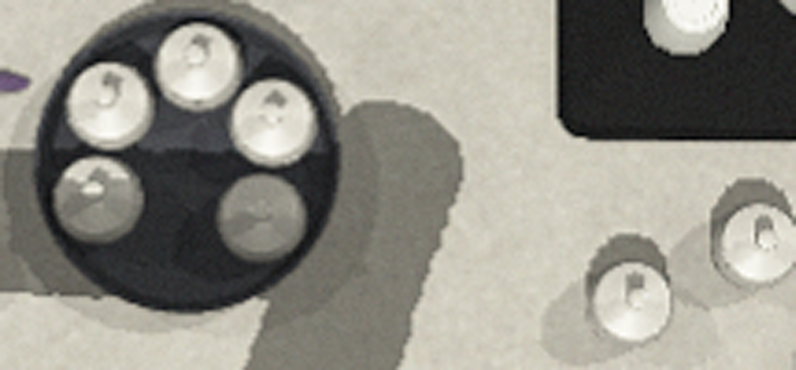

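Request:
apply_moves(steps=[0.4, -15, -20, 5, 0, 0.4, -40, -52, 15, 0, 0.4, -470, -610, 50, 0, 0.4, -470, -610, 50, 0, 0.4, -470, -610, 50, 0, 0.4, -470, -610, 50, 0, 0.4, -470, -610, 50, 0, 0.4, -470, -610, 50, 0, 0.4, -470, -610, 50, 0, 0.4, -470, -610, 50, 0, 0.4, -470, -610, 50, 0, 0.4, -470, -610, 50, 0, 0.4, -470, -610, 50, 0, 0.4, -470, -610, 50, 0, 0.4, -470, -610, 50, 0, 0.4, -470, -610, 50, 0, 0.4, -470, -610, 50, 0, 0.4, -470, -610, 50, 0, 0.4, -470, -610, 50, 0, 0.4, -470, -610, 50, 0])

```text
time: 2.15
eef_pos: [0.456, -0.1102, 0.198]
ee_rot: [3.141, -0.001, 2.872]
wrist_force: [0.4, -0.4, -0.4]
grip_width: 0.0513
grip_force: 0.0
```

```bash
python3 - <<'E'
from bench import observe, grab_frame
from h import *
s=observe(); print({k:np.round(s[k],4).tolist() for k in("time","qpos","eef_pos","ee_rot","grip_width","wrist_force")})
f=grab_frame("wrist"); np.save("pics/w1.npy",f,allow_pickle=True); cv2.imwrite("pics/w1.png",f["color"][...,::-1])
print(proj(f,[[.457,-.113,.061],[.502,-.207,.061],s["eef_pos"]]))
E
```

```text
{'time': 2.15, 'qpos': [-0.3302, 0.0648, 2.0343, 0.0004, 1.0437, -1.6312], 'eef_pos': [0.456, -0.1102, 0.198], 'ee_rot': [3.1412, -0.0012, 2.8716], 'grip_width': 0.0513, 'wrist_force': [0.4392, -0.4269, -0.424]}
[[312.38771046 239.74346166]
 [210.02602964 325.62215977]
 [315.44603842 336.71549656]]
```

View pics/w1.png

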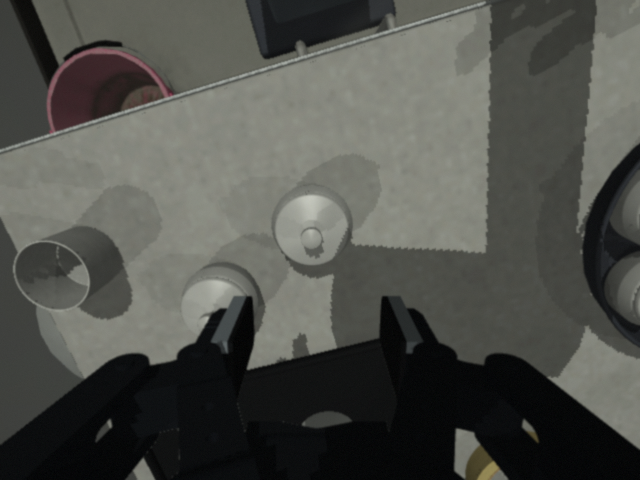

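The wrist view shows pot a's knob at (312,237) and pot b's knob near (205,316), partly hidden by a finger. The tin is at the right edge, and the pads sit symmetrically about column 316.

```bash
cat >> h.py <<'E'
def knob(f,P,z=.064,r=24,save=None):
    "knob near P: crop, show; returns predicted pixel"
    return proj(f,[P])[0]
def tool(s,P):
    "shift in mm along tool axes from the measured pose to P"
    from scipy.spatial.transform import Rotation as R
    return np.round(1e3*R.from_euler('xyz',s["ee_rot"]).as_matrix().T@(np.array(P)-s["eef_pos"]),1)
E
python3 - <<'E'
from bench import observe
from h import *
f=np.load("pics/w1.npy",allow_pickle=True).item(); s=observe()
g=cv2.cvtColor(f["color"],cv2.COLOR_RGB2GRAY); 
# belly outline: bright blob around pot a
c=f["color"][175:275,262:362]; cv2.imwrite("pics/w1c.png",cv2.resize(c[...,::-1],None,fx=6,fy=6,interpolation=cv2.INTER_CUBIC))
for z in(.061,.064,.067):
    p=onz(f,(312,237),z); print(z,p,tool(s,[p[0],p[1],.066]))
print(proj(f,[[.457,-.113,.024]]), onz(f,(312,225),.024))
E
```

```text
0.061 [ 0.45496765 -0.11271988  0.061     ] [  0.4  -2.8 132.1]
0.064 [ 0.45417987 -0.11246699  0.064     ] [  1.2  -2.7 132.1]
0.067 [ 0.4533921 -0.1122141  0.067    ] [  2.   -2.7 132.1]
[[312.82491943 227.26125942]] [ 0.45501397 -0.11313724  0.024     ]
```

View pics/w1c.png

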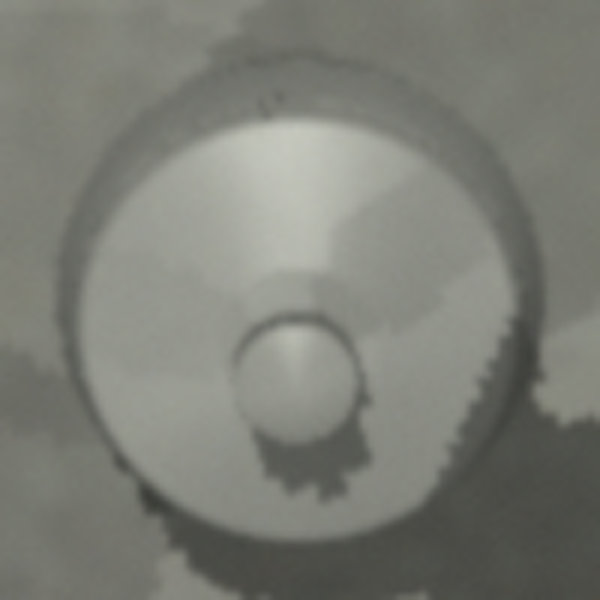

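The crop shows pot a's knob as a clean disc centred at (297,383) in the crop, which is (311.5,238.8) in the full frame. That puts it about 3 mm along -y of the tool.

Request:
apply_moves(steps=[0.4, 0, -3, 15, 0, 0.4, -0.5, -3, 45, 0, 0.4, -0.5, -3, 80, 0, 0.4, -0.5, -3, 105, 0, 0.4, -0.5, -3, 120, 0, 0.4, -0.5, -3, 128, 0, 0.4, -0.5, -3, 132, 0, 0.4, -0.5, -3, 132, 0, 0.6, -0.5, -3, 132, 0, 0.8, -0.5, -3, 132, 0, 1, -0.5, -3, 132, 0, 1, -0.5, -3, 132, 0, 1, -0.5, -3, 132, 0, 1, -0.5, -3, 132, 0, 1, -0.5, -3, 132, 0, 1, -0.5, -3, 132, 0])

```text
time: 3.8
eef_pos: [0.4575, -0.1149, 0.0673]
ee_rot: [3.141, 0.002, 2.869]
wrist_force: [0.1, 2.1, 6.1]
grip_width: 0.0117
grip_force: 58.6
```

Request:
apply_moves(steps=[1, 0, 0, -3, 0, 1, 0, 0, -8, 0, 1, 0, 0, -15, 0, 1, 0, 0, -25, 0, 1, 0, 0, -25, 0])

```text
time: 4.3
eef_pos: [0.4578, -0.1153, 0.0929]
ee_rot: [-3.141, 0.003, 2.87]
wrist_force: [0.3, -0.1, -2.1]
grip_width: 0.0114
grip_force: 58.5
```

```bash
python3 - <<'E'
from bench import observe, grab_frame
from h import *
f=grab_frame("wrist"); np.save("pics/w2.npy",f,allow_pickle=True); cv2.imwrite("pics/w2.png",f["color"][150:,100:540][...,::-1])
g=grab_frame("scene"); s=observe(); p=proj(g,s["eef_pos"])[0].astype(int); print(p,s["eef_pos"])
c=g["color"][max(p[1]-60,0):p[1]+60,p[0]-60:p[0]+60]
a=cv2.resize(c[...,::-1],(330,330),interpolation=cv2.INTER_CUBIC)
cv2.imwrite("pics/w2.png",np.hstack([f["color"][150:,100:540][...,::-1],a]))
E
```

```text
[351 319] [ 0.45690934 -0.11494961  0.09188015]
```

View pics/w2.png

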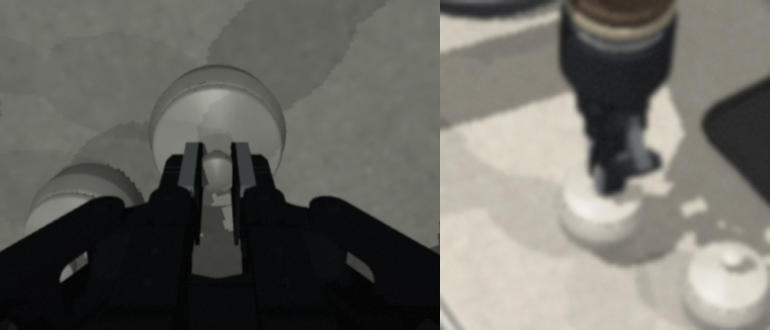

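Pot a is held by the knob and hangs upright, clear of the worktop. Next I move beside the tin at height so the wrist camera can measure the free places.

Request:
apply_moves(steps=[1, 0, 0, -10, 0, 1, 0, 0, -35, 0, 1, 0, 10, -65, 0, 1, -5, 30, -95, 0, 1, -12, 60, -120, 0, 1, -22, 95, -140, 0, 1, -34, 130, -152, 0, 1, -46, 165, -158, 0, 1, -57, 200, -158, 0, 1, -67, 235, -158, 0, 1, -77, 270, -158, 0, 1, -85, 302, -158, 0, 1, -90, 328, -158, 0, 1, -92, 341, -158, 0, 1, -93, 345, -158, 0, 1, -93, 345, -158, 0, 1, -93, 345, -158, 0])

```text
time: 6.1
eef_pos: [0.6381, 0.1913, 0.2491]
ee_rot: [-3.14, -0.001, 2.869]
wrist_force: [0.2, -1.0, -1.6]
grip_width: 0.0114
grip_force: 58.7
```

```bash
python3 - <<'E'
from bench import observe, grab_frame
from h import *
f=grab_frame("wrist"); s=observe(); np.save("pics/w3.npy",f,allow_pickle=True); cv2.imwrite("pics/w3.png",f["color"][...,::-1])
g=grab_frame("top"); np.save("pics/top1.npy",g,allow_pickle=True)
print(s["eef_pos"],s["ee_rot"],s["grip_width"])
E
```

```text
[0.63817673 0.19128194 0.24924072] [-3.14064953e+00 -5.71022028e-04  2.86867175e+00] 0.011202973931270685
```

View pics/w3.png

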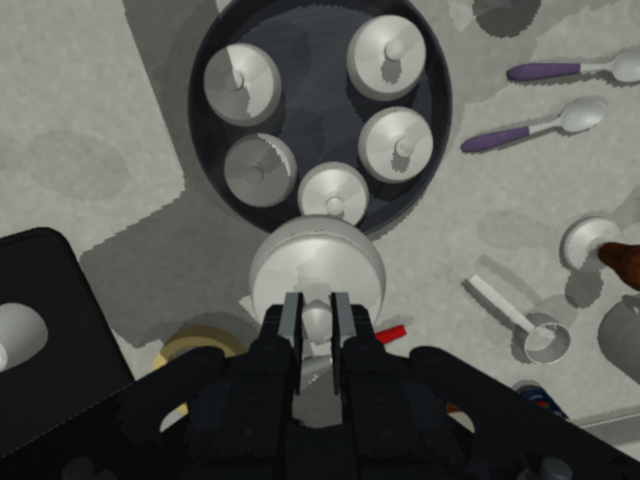

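The wrist view shows the five knobs at about (237,81), (395,49), (404,146), (335,206) and (257,174). The gap is at the top near (315,20), and the held pot hangs straight between the pads.

```bash
python3 - <<'E'
from bench import observe
from h import *
from scipy.optimize import least_squares
f=np.load("pics/w3.npy",allow_pickle=True).item(); s=observe()
uv=[(237,81),(395,49),(404,146),(335,206),(257,174)]
P=np.array([onz(f,u,.0655)[:2] for u in uv]); print(P.round(4))
# knobs lie near 71 mm out at 60k degrees in the tin frame
ids=np.array([300,60,120,180,240])
def m(x): a=np.radians(ids)+x[2]; return np.c_[x[0]+.071*np.cos(a),x[1]+.071*np.sin(a)]
best=min((least_squares(lambda x:(m(x)-P).ravel(),[.563,.214,t]) for t in(0,1.5,3,4.5)),key=lambda r:r.cost)
x=best.x; print("tin",x,"res mm",(1e3*(m(x)-P)).round(1).tolist())
# rim: outer boundary of dark region, points cast on z=.031
h=cv2.cvtColor(f["color"],cv2.COLOR_RGB2GRAY)
th=np.radians(np.arange(0,360,3)); R=np.arange(.085,.135,.0005); E=[]
for t in th:
    L=np.c_[x[0]+R*np.cos(t),x[1]+R*np.sin(t),0*R+.031]; q=proj(f,L)
    if (q[:,1]<3).any() or (q[:,1]>205).any(): continue
    v=cv2.remap(cv2.GaussianBlur(h,(3,3),0),q[:,:1].astype(np.float32),q[:,1:].astype(np.float32),1)[:,0].astype(float)
    k=np.where((v>75))[0]
    if len(k) and k[0]>0: E.append(L[k[0]][:2])
E=np.array(E); c=least_squares(lambda y:np.hypot(*(E-y[:2]).T)-y[2],[x[0],x[1],.11],loss="soft_l1",f_scale=.001); print(len(E),c.x,np.median(abs(c.fun)))
C=x[:2]; S=C+.070*np.array([np.cos(x[2]),np.sin(x[2])])
print("slot",S,"centre shift",tool(s,[*C,.25]),"slot shift",tool(s,[*S,.25]), "knob pitch",[np.hypot(*(P[i]-C)).round(4) for i in range(5)])
E
```

```text
[[0.517  0.1633]
 [0.5274 0.2825]
 [0.5972 0.2745]
 [0.6289 0.21  ]
 [0.587  0.1563]]
tin [ 0.58570195  0.2167584  -0.03899797] res mm [[101.8, -9.4], [96.1, -5.7], [-44.6, 5.1], [-114.2, 9.6], [-39.2, 0.4]]
14 [0.55703344 0.21595649 0.11370594] 0.00010493592619833375
slot [0.65564873 0.21402924] centre shift [57.5 10.3 -0.7] slot shift [-10.6  26.5  -0.7] knob pitch [np.float64(0.0871), np.float64(0.0878), np.float64(0.0588), np.float64(0.0438), np.float64(0.0604)]
```

```bash
python3 - <<'E'
from bench import observe
from h import *
from scipy.optimize import least_squares
f=np.load("pics/w3.npy",allow_pickle=True).item(); s=observe()
uv=[(237,81),(395,49),(404,146),(335,206),(257,174)]
P=np.array([onz(f,u,.0655)[:2] for u in uv])
ids=np.array([60,300,240,180,120])
def m(x): a=np.radians(ids)+x[2]; return np.c_[x[0]+.071*np.cos(a),x[1]+.071*np.sin(a)]
x=least_squares(lambda x:(m(x)-P).ravel(),[.563,.214,3]).x; print("tin",x,"res mm",(1e3*(m(x)-P)).round(1).tolist())
h=cv2.GaussianBlur(cv2.cvtColor(f["color"],cv2.COLOR_RGB2GRAY),(3,3),0)
R=np.arange(.1,.125,.0005); E=[]
for t in np.radians(np.arange(0,360,3)):
    L=np.c_[x[0]+R*np.cos(t),x[1]+R*np.sin(t),0*R+.031]; q=proj(f,L)
    if (q[:,1]<3).any() or (q[:,1]>190).any(): continue
    v=cv2.remap(h,q[:,:1].astype(np.float32),q[:,1:].astype(np.float32),1)[:,0].astype(float)
    k=np.argmax(np.diff(v)); E.append(L[k][:2])
E=np.array(E); c=least_squares(lambda y:np.hypot(*(E-y[:2]).T)-y[2],[x[0],x[1],.11],loss="soft_l1",f_scale=.001); print(len(E),c.x,np.median(abs(c.fun)))
for n,C in(("knobs",x[:2]),("rim",c.x[:2])):
  S=C+.070*np.array([np.cos(x[2]),np.sin(x[2])])
  print(n,"slot",S,"shift C",tool(s,[*C,.25]),"S",tool(s,[*S,.25]),"dist C",(1e3*np.hypot(*(P-C).T)).round(1),"S",(1e3*np.hypot(*(P-S).T)).round(1))
E
```

```text
tin [0.55738101 0.21870265 3.04350471] res mm [[-0.9, -2.3], [0.6, 0.9], [1.5, 2.0], [-0.9, 1.8], [-0.3, -2.3]]
49 [0.55765401 0.21688106 0.11265763] 0.0001809755725487583
knobs slot [0.48771748 0.2255578 ] shift C [85.3  4.5 -0.7] S [154.2  -7.6  -0.6] dist C [68.6 70.5 68.5 72.1 69. ] S [ 68.8  69.4 119.9 142.1 121. ]
rim slot [0.48799049 0.22373621] shift C [84.5  2.9 -0.7] S [153.5  -9.3  -0.6] dist C [67.3 72.2 69.9 71.6 67.3] S [ 67.   70.8 120.4 141.6 119.8]
```

```bash
python3 - <<'E'
from bench import observe
from h import *
f=np.load("pics/w3.npy",allow_pickle=True).item(); s=observe()
z=s["eef_pos"][2]-.0673
for n,uv,h in(("knob",(318,322),.062),("belly L",(250,283),.024),("belly R",(386,283),.024)):
    print(n,tool(s,onz(f,uv,z+h)))
c=f["color"][210:370,230:410]; cv2.imwrite("pics/w3c.png",cv2.resize(c[...,::-1],None,fx=3.6,fy=3.6,interpolation=cv2.INTER_CUBIC))
E
```

```text
knob [3.5 1.  5.3]
belly L [  3.7 -31.2  43.3]
belly R [ 3.8 33.3 43.3]
```

View pics/w3c.png

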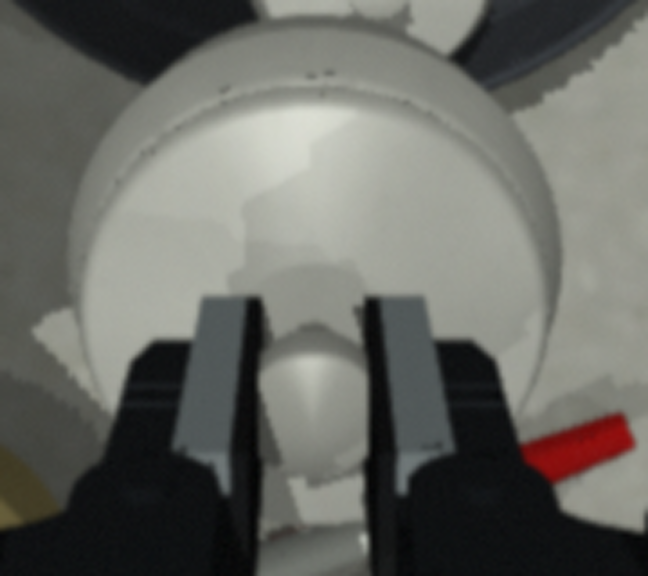

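Request:
apply_moves(steps=[1, 15, 1, 0, 0, 1, 40, 2, 0, 0, 1, 65, 3, 10, 0, 1, 80, 4, 35, 0, 1, 83, 4, 65, 0, 1, 83, 4, 95, 0, 1, 83, 4, 115, 0, 1, 83, 4, 130, 0, 1, 83, 4, 140, 0, 1, 83, 4, 150, 0, 1, 83, 4, 158, 0, 1, 83, 4, 164, 0, 1, 83, 4, 168, 0, 1, 83, 4, 171, 0, 1, 83, 4, 171, 0])

```text
time: 7.7
eef_pos: [0.5597, 0.2187, 0.0781]
ee_rot: [-3.141, -0.0, 2.87]
wrist_force: [-0.2, 0.2, -2.7]
grip_width: 0.0116
grip_force: 58.7
```

```bash
python3 - <<'E'
from bench import observe, grab_frame
from h import *
f=grab_frame("wrist"); s=observe(); np.save("pics/w4.npy",f,allow_pickle=True); cv2.imwrite("pics/w4.png",f["color"][...,::-1])
print(s["eef_pos"],s["ee_rot"],s["wrist_force"],s["moment"])
E
```

```text
[0.55986732 0.21881312 0.07833326] [3.14154470e+00 7.22866386e-05 2.86987279e+00] [ 0.85183794 -0.58244249 -1.08206815] [-0.00350359  0.02349449 -0.00018067]
```

View pics/w4.png

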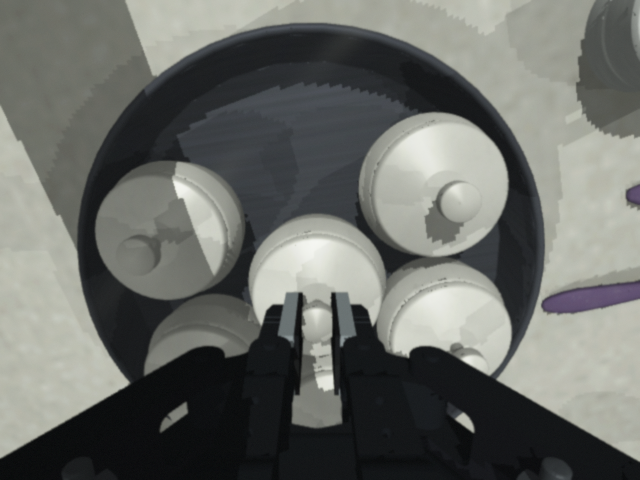

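The wrist view shows the held pot at (318,300) between its neighbours with visible gaps. The front pots' knobs are at (139,256) and (461,201), and there is no contact force.

Request:
apply_moves(steps=[1, 0, 0, 2, 0, 1, 0, 0, 3.5, 0, 1, 0, 0, 5, 0, 1, 0, 0, 6, 0, 1, 0, 0, 6.5, 0, 1, 0, 0, 6.5, 0])

```text
time: 8.35
eef_pos: [0.5597, 0.2187, 0.0717]
ee_rot: [-3.141, -0.0, 2.87]
wrist_force: [0.6, -0.4, -1.5]
grip_width: 0.0113
grip_force: 58.7
```

Request:
apply_moves(steps=[1, 0, 0, 0.5, 0, 1, 0, 0, 1, 0, 1, 0, 0, 1.5, 0, 1, 0, 0, 1.5, 0])

```text
time: 8.75
eef_pos: [0.5605, 0.2189, 0.0714]
ee_rot: [3.141, 0.001, 2.87]
wrist_force: [-1.2, -1.7, 5.0]
grip_width: 0.0116
grip_force: 59.4
```

Contact with the floor, at +5 N. I open to a partial width and retreat upward.

Request:
apply_moves(steps=[0.85, 0, 0, 1, 0, 0.7, 0, 0, 0.5, 0, 0.55, 0, 0, 0, 0, 0.55, 0, 0, 0, 0, 0.55, 0, 0, 0, 0, 0.55, 0, 0, -5, 0, 0.55, 0, 0, -20, 0, 0.55, 0, 0, -50, 0, 0.55, 0, 0, -90, 0, 0.55, 0, 0, -130, 0, 0.55, 0, 0, -130, 0])

```text
time: 9.85
eef_pos: [0.5649, 0.2204, 0.2092]
ee_rot: [3.133, 0.013, 2.87]
wrist_force: [0.6, -1.1, 0.5]
grip_width: 0.0386
grip_force: 0.0
```

```bash
python3 - <<'E'
from bench import observe, grab_frame
from h import *
f=grab_frame("wrist"); s=observe(); np.save("pics/w5.npy",f,allow_pickle=True); cv2.imwrite("pics/w5.png",f["color"][...,::-1])
print(s["eef_pos"],s["grip_width"])
print("b", tool(s,[.5025,-.2075,.2]))
E
```

```text
[0.56303791 0.21979926 0.20609895] 0.03883166783357671
b [ -56.3 -427.9    4.2]
```

View pics/w5.png

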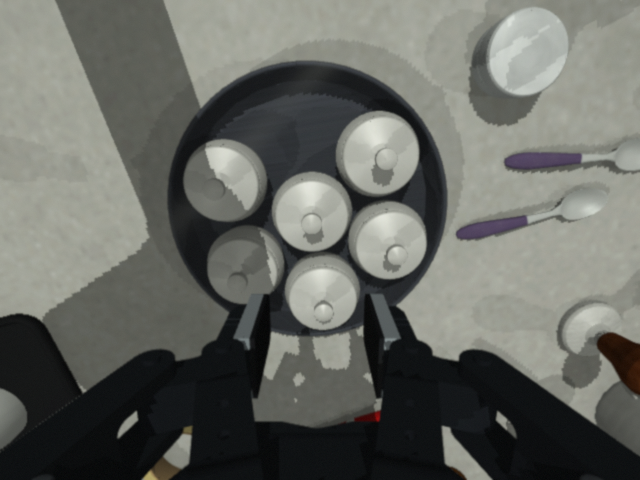

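The wrist view shows pot a standing in the middle with its knob at (312,224) and gaps to its neighbours. The free slot is near (290,125), between the knobs at (212,187) and (386,158). I go to pot b now. I have viewed ten pictures, so everything from here is numeric.

Request:
apply_moves(steps=[0.4, -2, -20, 0, 0, 0.4, -8, -60, 0, 0, 0.4, -14, -105, 0, 0, 0.4, -20, -150, 0, 0, 0.4, -26, -195, 0, 0, 0.4, -32, -240, 0, 0, 0.4, -38, -285, 0, 0, 0.4, -44, -330, 2, 0, 0.4, -49, -370, 4, 0, 0.4, -53, -400, 4, 0, 0.4, -55, -420, 4, 0, 0.4, -56, -428, 4, 0, 0.4, -56, -428, 4, 0, 0.4, -56, -428, 4, 0, 0.4, -56, -428, 4, 0, 0.4, -56, -428, 4, 0])

```text
time: 11.5
eef_pos: [0.499, -0.2074, 0.1962]
ee_rot: [3.141, -0.0, 2.871]
wrist_force: [0.6, -0.4, -0.2]
grip_width: 0.051
grip_force: 0.0
```

```bash
cat >> h.py <<'E'
def hough(f,uv,r,win=26,dr=2):
    "circle of radius about r px near uv, by cv2.HoughCircles on an 4x crop"
    g=cv2.cvtColor(f["color"],cv2.COLOR_RGB2GRAY); u,v=np.round(uv).astype(int)
    u0,v0=max(u-win,0),max(v-win,0); c=cv2.resize(g[v0:v+win,u0:u+win],None,fx=4,fy=4,interpolation=cv2.INTER_CUBIC)
    o=cv2.HoughCircles(cv2.GaussianBlur(c,(7,7),0),cv2.HOUGH_GRADIENT,1,20,param1=60,param2=10,minRadius=int(4*(r-dr)),maxRadius=int(4*(r+dr)))
    return [] if o is None else [(u0+(x+.5)/4-.5,v0+(y+.5)/4-.5,q/4) for x,y,q in o[0][:3]]
E
python3 - <<'E'
from bench import observe, grab_frame
from h import *
f=np.load("pics/w1.npy",allow_pickle=True).item(); print("check on a (311.5,238.8):",hough(f,(312,238),10.4))
f=np.load("pics/w5.npy",allow_pickle=True).item()
uv=[(212,187),(386,158),(312,224)]; P=[onz(f,u,.0655)[:2] for u in uv]; print("w5 knobs",np.round(P,4),[hough(f,u,9.5) for u in uv])
f=grab_frame("wrist"); s=observe(); np.save("pics/w6.npy",f,allow_pickle=True); print(s["eef_pos"],s["ee_rot"])
k=proj(f,[.5025,-.2075,.062])[0]; print(k)
for c in hough(f,k,10.4): print(c,tool(s,[*onz(f,c[:2],.062)[:2],.0665]))
for c in hough(f,proj(f,[.5025,-.2075,.024])[0],42,win=60,dr=5): print("belly",c,tool(s,[*onz(f,c[:2],.024)[:2],.0665]))
E
```

```text
check on a (311.5,238.8): [(np.float64(310.75), np.float64(238.5), np.float32(10.025)), (np.float64(325.0), np.float64(252.25), np.float32(9.1))]
w5 knobs [[0.5138 0.1602]
 [0.5271 0.2824]
 [0.5585 0.2205]] [[(np.float64(216.0), np.float64(186.75), np.float32(8.25))], [(np.float64(386.0), np.float64(159.25), np.float32(10.25)), (np.float64(370.0), np.float64(146.75), np.float32(10.15))], [(np.float64(311.25), np.float64(223.5), np.float32(11.35)), (np.float64(314.0), np.float64(235.0), np.float32(8.775)), (np.float64(328.25), np.float64(235.75), np.float32(9.85))]]
[ 0.4990165  -0.20757242  0.19625788] [ 3.14140246e+00 -1.82330874e-04  2.87125391e+00]
[317.0354122  242.90844916]
(np.float64(315.0), np.float64(238.5), np.float32(10.95)) [-1.000e-01 -5.000e-01  1.298e+02]
(np.float64(331.25), np.float64(250.5), np.float32(10.275)) [ -9.   11.1 129.8]
belly (np.float64(315.25), np.float64(228.75), np.float32(37.35)) [ -2.6  -0.4 129.8]
belly (np.float64(316.25), np.float64(223.25), np.float32(42.9)) [  1.9   0.4 129.8]
belly (np.float64(310.5), np.float64(226.5), np.float32(42.175)) [ -0.8  -4.2 129.8]
```

Request:
apply_moves(steps=[0.4, 0, 0, 15, 0, 0.4, 1, -0.5, 45, 0, 0.4, 1, -0.5, 80, 0, 0.4, 1, -0.5, 105, 0, 0.4, 1, -0.5, 118, 0, 0.4, 1, -0.5, 125, 0, 0.4, 1, -0.5, 129, 0, 0.4, 1, -0.5, 129.5, 0, 0.6, 1, -0.5, 129.5, 0, 0.8, 1, -0.5, 129.5, 0, 1, 1, -0.5, 129.5, 0, 1, 1, -0.5, 129.5, 0, 1, 1, -0.5, 129.5, 0, 1, 1, -0.5, 129.5, 0, 1, 1, -0.5, 129.5, 0])

```text
time: 13.05
eef_pos: [0.4986, -0.2091, 0.068]
ee_rot: [-3.141, 0.002, 2.87]
wrist_force: [-0.9, 0.4, 5.9]
grip_width: 0.0116
grip_force: 58.6
```

Request:
apply_moves(steps=[1, 0, 0, -5, 0, 1, 0, 0, -20, 0, 1, 0, 0, -45, 0, 1, 0, 10, -75, 0, 1, 0, 30, -105, 0, 1, 0, 60, -132, 0, 1, 0, 95, -155, 0, 1, 1, 132, -172, 0, 1, 1, 170, -182, 0, 1, 2, 208, -182, 0, 1, 2, 246, -182, 0, 1, 2, 284, -182, 0, 1, 3, 322, -182, 0, 1, 3, 358, -182, 0, 1, 3, 388, -182, 0, 1, 3, 410, -182, 0, 1, 3, 421, -182, 0, 1, 3, 424, -182, 0, 1, 3, 424, -182, 0, 1, 3, 424, -182, 0])

```text
time: 15.05
eef_pos: [0.6084, 0.1992, 0.2487]
ee_rot: [-3.141, -0.0, 2.869]
wrist_force: [0.1, 0.2, -1.7]
grip_width: 0.0116
grip_force: 58.7
```

```bash
python3 - <<'E'
from bench import observe, grab_frame
from h import *
f=grab_frame("wrist"); s=observe(); np.save("pics/w7.npy",f,allow_pickle=True)
print(s["eef_pos"],s["ee_rot"],s["grip_width"],s["wrist_force"])
for n,p in dict(P0=(.5155,.1618),P1=(.5273,.2825),M=(.5585,.2195),P2=(.597,.2745),P4=(.587,.1563)).items():
    k=proj(f,[*p,.0655])[0]; print(n,k.round(1))
    for c in hough(f,k,8.7,win=20): print("   ",np.round(c,1),onz(f,c[:2],.0655)[:2].round(4))
h=proj(f,s["eef_pos"]-[0,0,.006])[0]; print("held",h)
for w,f_ in(("w4",[(139,256),(461,201)]),):
    g=np.load("pics/w4.npy",allow_pickle=True).item(); print([onz(g,u,.0655)[:2].round(4) for u in f_],[[ (np.round(c,1),onz(g,c[:2],.0655)[:2].round(4)) for c in hough(g,u,19,win=34,dr=4)] for u in f_])
E
```

```text
[0.60843372 0.19917157 0.24874959] [-3.14082585e+00 -3.48708415e-04  2.86857806e+00] 0.011277033966060423 [-0.35258797 -0.47099627 -1.81021235]
P0 [237.1 122.2]
    [235.5 122.   10.4] [0.515  0.1606]
P1 [393.3  93.2]
    [392.8  94.5   8.7] [0.5281 0.2819]
M [323.9 156.5]
    [324.8 155.5   9.4] [0.5579 0.2204]
P2 [402.1 184.8]
    [403.2 186.8   9.1] [0.5988 0.2751]
    [397.5 198.8   8.1] [0.6071 0.2685]
P4 [258.9 211.7]
held [315.32973234 328.86227294]
[array([0.5156, 0.1614]), array([0.5274, 0.2828])] [[], [(array([458.2, 202.8,  22.9]), array([0.5278, 0.2817])), (array([475.8, 218. ,  18.9]), array([0.5352, 0.287 ])), (array([463.8, 204. ,  22.3]), array([0.5288, 0.2836]))]]
```

```bash
python3 - <<'E'
from bench import observe
from h import *
s=observe()
for n in("w3","w7"):
    f=np.load(f"pics/{n}.npy",allow_pickle=True).item(); g=cv2.cvtColor(f["color"],cv2.COLOR_RGB2GRAY)
    for c in hough(f,(317,284),67,win=85,dr=5)[:2]: print(n,"belly",np.round(c,1))
    print(n,"row 324 bright between pads; column 317 profile",g[296:352:2,317].tolist())
    col=g[225:300,317].astype(int); print("  belly top edge",225+np.argmax(abs(np.diff(col))), col[::5].tolist())
print(tool(s,[.4877,.2254,.25]))
E
```

```text
w3 belly [318.  281.2  67.7]
w3 belly [316.8 276.   62.4]
w3 row 324 bright between pads; column 317 profile [143, 133, 98, 100, 105, 116, 154, 192, 189, 184, 179, 173, 167, 161, 155, 149, 144, 140, 135, 131, 124, 118, 113, 106, 105, 146, 153, 151]
  belly top edge 231 [134, 129, 136, 209, 217, 201, 195, 192, 187, 183, 177, 165, 145, 144, 143]
w7 belly [317.5 283.5  64.1]
w7 belly [315.2 289.5  70.4]
w7 row 324 bright between pads; column 317 profile [141, 139, 139, 139, 137, 108, 94, 100, 103, 129, 176, 187, 182, 177, 171, 165, 160, 153, 147, 142, 138, 132, 127, 130, 140, 135, 131, 146]
  belly top edge 245 [122, 131, 133, 133, 170, 206, 194, 189, 186, 183, 179, 170, 163, 144, 141]
[123.3  -7.3  -1.2]
```

Request:
apply_moves(steps=[1, 12, -1, 0, 0, 1, 35, -3, 0, 0, 1, 65, -5, 0, 0, 1, 95, -7, 0, 0, 1, 115, -8, 10, 0, 1, 122.5, -8, 35, 0, 1, 122.5, -8, 65, 0, 1, 122.5, -8, 95, 0, 1, 122.5, -8, 115, 0, 1, 122.5, -8, 130, 0, 1, 122.5, -8, 142, 0, 1, 122.5, -8, 152, 0, 1, 122.5, -8, 160, 0, 1, 122.5, -8, 166, 0, 1, 122.5, -8, 169, 0, 1, 122.5, -8, 170, 0, 1, 122.5, -8, 170, 0])

```text
time: 16.8
eef_pos: [0.4888, 0.2257, 0.079]
ee_rot: [3.141, 0.0, 2.87]
wrist_force: [0.3, 0.0, -1.6]
grip_width: 0.0114
grip_force: 58.7
```

Request:
apply_moves(steps=[1, 0, 0, 2, 0, 1, 0, 0, 4, 0, 1, 0, 0, 5.5, 0, 1, 0, 0, 6.5, 0, 1, 0, 0, 7, 0, 1, 0, 0, 7.5, 0, 1, 0, 0, 7.5, 0])

```text
time: 17.5
eef_pos: [0.489, 0.226, 0.072]
ee_rot: [3.141, 0.001, 2.87]
wrist_force: [-2.1, 0.0, 5.1]
grip_width: 0.0113
grip_force: 59.3
```

Contact is at the expected height (0.072), so I release and rise.

Request:
apply_moves(steps=[0.85, 0, 0, 0, 0, 0.7, 0, 0, -0.5, 0, 0.55, 0, 0, -0.5, 0, 0.55, 0, 0, -0.5, 0, 0.55, 0, 0, -0.5, 0, 0.55, 0, 0, -6, 0, 0.55, 0, 0, -20, 0, 0.55, -10, 0, -50, 0, 0.55, -30, 0, -90, 0, 0.55, -60, 0, -130, 0, 0.55, -80, 0, -165, 0, 0.55, -90, 0, -175, 0, 0.55, -90, 0, -175, 0, 0.55, -90, 0, -175, 0, 0.55, -90, 0, -175, 0])

```text
time: 19.0
eef_pos: [0.5727, 0.2013, 0.2435]
ee_rot: [-3.139, -0.005, 2.87]
wrist_force: [0.7, -0.5, 0.1]
grip_width: 0.0384
grip_force: 0.0
```

```bash
python3 - <<'E'
from bench import observe, grab_frame
from h import *
f=grab_frame("wrist"); s=observe(); np.save("pics/w8.npy",f,allow_pickle=True)
print(s["eef_pos"],s["ee_rot"],s["grip_width"],s["wrist_force"])
for n,p in dict(S=(.488,.2255),P0=(.5155,.1612),P1=(.5278,.282),M=(.558,.220),P2=(.598,.2748),P3=(.6289,.21),P4=(.587,.1563)).items():
    k=proj(f,[*p,.0655])[0]; print(n,k.round(1))
    for c in hough(f,k,8.7,win=20): print("   ",np.round(c,1),onz(f,c[:2],.0655)[:2].round(4))
    b=proj(f,[*p,.028])[0]
    for c in hough(f,b,38.5,win=52,dr=3)[:1]: print("    belly",np.round(c,1),onz(f,c[:2],.028)[:2].round(4))
E
```

```text
[0.57279679 0.20136964 0.24353511] [-3.13892865 -0.00482417  2.87042893] 0.03827393117205611 [-0.24753983 -0.73821967  0.28475866]
S [317.4 111.2]
    [319.2 113.    9.6] [0.4896 0.2265]
    belly [319.2 111.2  37.6] [0.4865 0.2275]
P0 [247.9 169.9]
    [249.  169.5   8.7] [0.5155 0.1621]
    belly [253.2 162.5  35.7] [0.5122 0.1603]
P1 [401.8 143.1]
    [402.8 143.    9.6] [0.5279 0.2827]
    belly [392.2 139.   38.5] [0.5252 0.2823]
M [334.1 201.7]
    [334.  201.    9.8] [0.5574 0.2201]
    [334.5 213.2   8.8] [0.5672 0.2179]
    belly [332.5 193.   36.2] [0.5567 0.2205]
P2 [411.  230.6]
    [411.2 231.5   8.6] [0.5988 0.2748]
    [407.5 240.2  10. ] [0.6053 0.2704]
    [419.8 239.2   9.8] [0.6071 0.2803]
    belly [401.5 219.8  36.2] [0.5973 0.2751]
P3 [343.9 284. ]
    [343.2 283.    9.1] [0.6279 0.2097]
    [354.8 288.5  10.4] [0.6354 0.218 ]
    [341.8 289.2   7.2] [0.6331 0.207 ]
    belly [336.2 267.5  38.4] [0.6262 0.2058]
P4 [269.2 254.9]
    belly [271.2 242.8  35.7] [0.5864 0.1536]
```

```bash
python3 -c "
from bench import sign_off; print(sign_off())"
```

```text
the job is handed in; nothing more can be done
None
```

I set both pots down gently in the tin, one in the middle and one in the free slot, and handed the job in at about 19 s; contact heights and the last wrist image put all seven upright on the floor at their expected places, though one pot's knob was in shadow and only its belly was re-measured.

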